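# Open the leaning canister and put its cap in the matted cell

### The arm

A 7-joint arm with a two-finger parallel gripper is mounted at the origin on a cart in front of the work surface, level with it; the furniture and walls round the work are solid. World frame = base frame: x ahead of the robot, y to its left, z up, the work surface at z = 0. Lengths are in m, angles in rad, forces in N, time in s.
With the tool pointing down it reaches from about 0.4 to 0.9 m from the base axis. Payload 5.6 kg.
Tool frame: the origin (TCP) lies midway between the tips of the shut fingers; the grasp point (between the pads) lies 19 mm behind it; z points along the fingers, y is the line along which they close (so a half turn about z gives the same grasp; the last joint's range is limited). The gripper opens to 92 mm and grips with 3 to 60 N. Pads are 20 mm wide; open, the fingers measure 128 mm over their backs; the gripper's body (75 mm by 189 mm) begins 69 mm behind the grasp point.
Start: joints at [-1.296, 0.468, -0.012, 1.603, 0.006, 1.071, -0.056], TCP at [0.203, 0.617, 0.215] pointing down, gripper open.
Joint ranges: [-2.53, 2.53], [-0.31, 2.02], [-1.57, 1.55], [0.28, 2.44], [-1.29, 4.43], [0.15, 1.84], [-2.92, 2.92]. Speed limits (rad/s): [2.57, 2.57, 3.14, 3.14, 3.14, 3.14, 3.14].

### API

Orientations are given as a 3x3 rotation matrix whose columns are the frame's x, y, z axes.
In Python, from station import env, effector, solver, viewer, workorder, search_frame, tip_of gives the robot as it stands. Calls block until the motion is done:
- env.reach(position, orientation): joint-space move of the TCP to a pose.
- env.movel(position, frame=None, rate=0.15): straight line of the TCP; frame=None keeps the orientation; rate is the mean speed in m/s.
- env.goto_joints(angles): joint-space move.
- effector.release() and effector.grasp(squeeze=None): open the fingers fully, or close them until they stop; squeeze is the grip in N (None keeps the last).
- env.pause(seconds).
- solver.inverse_kinematics(position, orientation): joint angles nearest the present ones, or None.
- env.sense(): the state.
- viewer.read_camera(name): name is "side" or "top"; returns (picture, depth): 480x640x3 uint8, red, green, blue; 480x640 float32, m along the optical axis (not along the pixel's ray), 0 where there is no reading.
- viewer.camera_info(name): a dict with "intrinsics" (3x3 intrinsics, pixels), "dist_coeffs" ([k1, k2, p1, p2, k3] as OpenCV has them; the pictures are not rectified), "eye" and "rotation" of the camera in the world. Camera axes: x right, y up, looking along -z (the intrinsics and any distortion apply to the point x, -y, -z); pixel columns grow to the right and rows downward; lengths in m; the calibration is good to about 2 mm. A picture is of the moment at which its call begins. camera_info takes no time and is no camera call.
A pose or a line that the arm cannot do raises env.PlanningError and nothing moves.
- workorder.finish_job(): hands the job in; it is judged then, once.
Trained networks look in the newest picture that a camera, given by its name, has taken for a name from the list of things; names that differ only in an ending like _2 or _b are one class to them, and where a whole thing is asked for, a point or a joint stands for the part that bears it (a point fixed in the world has none). Each returns a list of dicts, best first, with "score" (0 to 1); they miss things now and then, are a little off and sometimes report something else, mostly with a low value. They report only what shows in the picture. A call takes as long as a camera call. They do not tell look-alikes from the thing itself.
- search_frame(camera, name): "at" ([x, y, z] in m, in world coordinates, good to about 4 mm: the middle of the surface that is visible of it).
- tip_of(camera, name): "at" ([x, y, z] in m, in world coordinates, good to about 4 mm: a listed point, or the origin of a listed thing).
The state is a dict: "t": time; "joint_positions": joint angles; "joint_velocities": joint speeds; "tau": joint torques, N m; "ee_pos": TCP position; "tcp_rot": TCP orientation; "wrist_force": force on the tool from outside, world axes, zero at the start; "moment": the same for the moment, N m; "gripper_width": finger opening in m; "grasp_force": force on a finger pad.
Only numpy, scipy, OpenCV 4.12 (cv2) and the standard library are available. Lean on these libraries where they do the work, as an engineer would, in place of code of your own. Each camera call takes 0.05 s, during which the arm holds its last target. There are 200 camera calls.

### The job

Open the steel canister that leans in its cradle: flip its hinged cover right back by the pull, then unscrew the black cap beneath it (anticlockwise, until its ears come to the stop in the notches) and lift it off. Set the cap down upright, without dropping it, in the cell of the divided tray that has the rubber mat, leave the cover open, and do not push the jars, the beaker or the tube about.

Things in the scene. Friction and masses are not known exactly. Their poses are not given: they have to be found in the camera images.
- seat (a point): Centre of the flat seat under the cap, in the mouth of the fixed steel canister (90 mm wide), which leans 30 degrees towards the robot. z: along its axis, out of the mouth; x: uphill, towards the hinge post, away from the robot; y level. The post (8 x 18 mm) stands at x = 37 to 46 mm and up to 64 mm above the seat: keep the fingers off it while turning the cap.
- cap_center (a point): Centre, half-way up, of the loose black ribbed cap: 60 mm high, a round knob 52 mm wide from 14 to 60 mm above its foot, gripped at any angle (best about 44 mm above the foot, clear of collar and tray walls); about 90 g. z: its axis, up; x: through its two ears at the foot (62 mm tip to tip, 14 mm wide, 5.5 mm thick).
- cover (a joint): Hinged flip-top cover over the cap, rad: 0 closed, 3.0 fully folded back; past 2.2 it is out of the way; it stays where it is left (stiff hinge, about 0.05 N m). Starts shut or up to 0.2 ajar. The plate is a grey disc of 66 mm diameter with short side skirts.
- cover_hinge (a point): Middle of the cover's hinge axis, 66 mm above the seat and 40 mm from the canister's axis. Axes as seat; the hinge axis is y, and the cover opens by turning about +y: up, then back over the post towards +x.
- pull (a point): Centre of the pull at the cover's free end: an upright block 8 mm (x) by 24 mm (y) by 22 mm (z) that can be pinched across its 24 mm width. It lies 89 mm from the hinge along the cover and 10 mm above the line of the hinge; axes turn with the cover (x towards the hinge, y along the hinge).
- cell (a point): Centre of the top of the thin rubber mat (60 x 60 x 2 mm, 6 mm above the bench) in the one empty cell of the white divided tray (fixed, 166 x 166 mm, 2 x 2 cells of 77 x 77 mm, walls 20 mm high). x and y run along the tray's walls.
- jar_0_c (a point): Centre of a small white jar, 33 mm wide, 34 mm high, loose in another cell; leave alone.
- jar_1_c (a point): Centre of a second white jar like it; leave alone.
- jar_2_c (a point): Centre of a third white jar like it; leave alone.
- beaker_c (a point): Centre of a loose clear beaker, 55 mm wide, 70 mm high, near the tray; leave alone.
- tube_c (a point): Centre of a loose capped tube standing upright, 34 mm wide, 115 mm high; leave alone.
- cap: The same cap, origin at the centre of its foot, axes as cap_center. At the start it sits on the seat with 2 mm play and must be turned anticlockwise, seen from above (about +z), by 90 to 135 degrees to the stop, in two grasps or more; it turns freely on the way, then lifts off along z. If it binds, having been pressed against the stop, ease it back 5 to 12 degrees first.
- collar (a point): On the axis, level with the collar's rim, 11.5 mm above the seat; axes as seat. The collar is 74 mm wide; two inward lips (inner radius 25.5 mm, 4 mm thick) hold down the cap's ears except in two notches near +y and -y. Past each notch, anticlockwise, a solid stop halts the ears; there they lie along y within 10 degrees and the cap lifts straight out along z.
Mind the look-alikes: they are no part of the job. Of the things like the part that bears cell, leave any that is brown or red; of the rest the larger one is meant.

How it is judged:
By the outcome, as a careful person would: the job done as asked, in the order asked, and still so for the second after the job is handed in, with the robot touching nothing.
It also fails if it takes over 67 s, if anything falls off the work surface, if the arm or the gripper's body presses on something with over 40 N, if the wrist force passes 120 N, or if a joint passes its speed limit or range.

## Working session

There is one attempt and no reset: what is moved stays moved. The work goes in short steps, each a Python script; the robot and the scene stay as the last script left them, time stands still between calls to the robot, and variables do not carry over. Pictures are saved under pics/ and viewed, at most 10 in all, crops included, and the job is handed in when it is done.

```bash
mkdir -p pics; ls; python3 - <<'E'
from station import env, effector, solver, viewer, workorder, search_frame, tip_of
import cv2,numpy as np
for c in ("side","top"):
    p,d=viewer.read_camera(c); cv2.imwrite(f"pics/{c}0.png",p[:,:,::-1]); np.savez(f"pics/{c}0.npz",p=p,d=d)
    i=viewer.camera_info(c); print(c,i)
    for n in ("seat","cap_center","cover_hinge","pull","cell","collar","jar_0_c","beaker_c","tube_c"):
        print(n,[(np.round(r["at"],3).tolist(),round(r["score"],2)) for r in tip_of(c,n)][:4])
print(env.sense()["t"])
E
```

```text
pics
side {'intrinsics': array([[441.38738201,   0.        , 316.66003596],
       [  0.        , 441.38738201, 241.17771218],
       [  0.        ,   0.        ,   1.        ]]), 'dist_coeffs': array([-0.04160971,  0.        ,  0.        ,  0.        ,  0.        ]), 'eye': array([ 0.14304691, -0.34735742,  0.66087676]), 'rotation': array([[ 0.89876565,  0.26599755, -0.34851916],
       [-0.43833367,  0.56177459, -0.70162163],
       [ 0.00915957,  0.7833611 ,  0.62149938]])}
seat [([0.564, 0.355, 0.129], 0.56)]
cap_center []
cover_hinge [([0.563, 0.355, 0.204], 0.91)]
pull [([0.485, 0.34, 0.172], 0.62), ([0.422, 0.556, 0.054], 0.35)]
cell [([0.517, 0.582, 0.002], 0.85), ([0.508, 0.139, 0.004], 0.8), ([0.302, 0.189, 0.002], 0.69), ([0.424, -0.058, 0.0], 0.64)]
collar [([0.557, 0.35, 0.136], 0.8), ([0.565, 0.353, 0.123], 0.3)]
jar_0_c [([0.42, 0.065, 0.023], 0.72)]
beaker_c [([0.344, 0.291, 0.035], 0.77)]
tube_c [([0.422, 0.558, 0.053], 0.9), ([0.548, 0.351, 0.151], 0.52)]
top {'intrinsics': array([[503.98613797,   0.        , 319.91031913],
       [  0.        , 503.98613797, 243.97
[... 176 characters left out ...]
 0.25531543, 1.19566591]), 'rotation': array([[-0.01092396,  0.98703228, -0.16014977],
       [-0.99992553, -0.01165423, -0.00362133],
       [-0.00544079,  0.16009828,  0.98708608]])}
seat []
cap_center [([0.549, 0.353, 0.148], 0.55), ([0.504, 0.143, 0.011], 0.16)]
cover_hinge [([0.567, 0.353, 0.203], 0.92)]
pull [([0.478, 0.338, 0.174], 0.57), ([0.551, 0.354, 0.149], 0.51)]
cell [([0.507, 0.143, 0.009], 0.81), ([0.517, 0.579, 0.001], 0.58), ([0.424, -0.06, -0.002], 0.54)]
collar [([0.562, 0.358, 0.133], 0.63)]
jar_0_c [([0.495, 0.057, 0.023], 0.72), ([0.417, 0.067, 0.026], 0.51), ([0.566, 0.353, 0.2], 0.47)]
beaker_c [([0.346, 0.287, 0.032], 0.7)]
tube_c [([0.422, 0.555, 0.057], 0.67)]
1.0
```

View pics/side0.png

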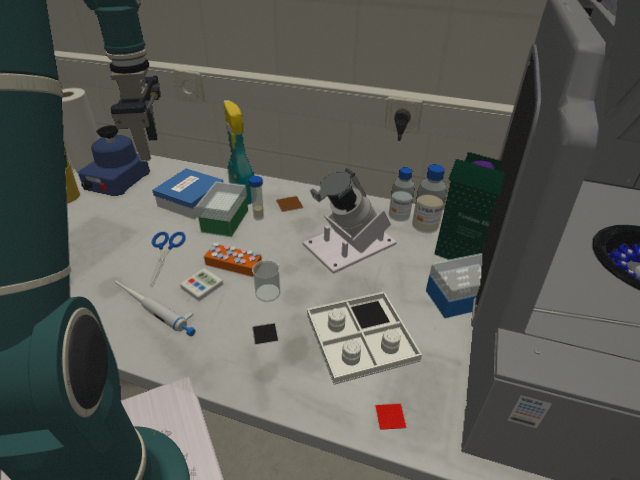

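View pics/top0.png

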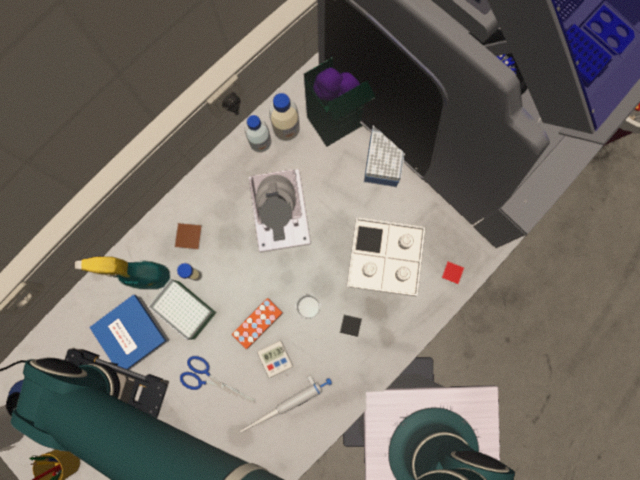

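The side view shows the leaning canister at about (345,205), with the grey cover and its pull at about (322,190). The tray is at (363,335) and the tube at (257,195).

Mat candidates in the side view:
- (372,315): large black, in the tray's empty cell
- (265,333): small black, on the bench
- (289,204): brown
- (390,416): red

The one at (372,315) fits, because it is the larger of the black ones and lies in the tray. I'll confirm it with a crop and measure the canister at the same time.

```bash
cat > h.py <<'E'
import numpy as np, cv2
from station import env, effector, solver, viewer, workorder, search_frame, tip_of
def cloud(cam,d):
    i=viewer.camera_info(cam); K=i["intrinsics"]; h,w=d.shape
    uv=np.stack(np.meshgrid(np.arange(w),np.arange(h)),-1).reshape(-1,1,2).astype(np.float64)
    n=cv2.undistortPoints(uv,K,i["dist_coeffs"]).reshape(h,w,2)
    c=np.dstack([n[...,0]*d,-n[...,1]*d,-d])
    P=c@i["rotation"].T+i["eye"]; P[d<=0]=np.nan
    return P
E
python3 - <<'E'
from h import *
ims=[];
for c,(x0,x1,y0,y1) in (("side",(280,420,160,280)),("top",(235,435,155,305))):
    z=np.load(f"pics/{c}0.npz"); p=z["p"][y0:y1,x0:x1,::-1]
    ims.append(cv2.resize(p,(400,int(400*(y1-y0)/(x1-x0))),interpolation=cv2.INTER_CUBIC))
h=max(i.shape[0] for i in ims); ims=[cv2.copyMakeBorder(i,0,h-i.shape[0],0,0,0) for i in ims]
cv2.imwrite("pics/crop1.png",np.hstack(ims))
z=np.load("pics/top0.npz"); P=cloud("top",z["d"])
for n,(u,v) in dict(disc=(275,208),disc2=(265,213),disc3=(285,213),pull=(277,238),mat=(369,239),mattl=(358,228),matbr=(381,250),plate=(256,240),platetr=(297,180),traywall=(386,262),floor=(330,250)).items(): print(n,np.round(P[v,u],4))
# canister region points above plate: heights
z=np.load("pics/side0.npz"); P=cloud("side",z["d"])
for n,(u,v) in dict(disc=(340,186),mat=(372,314),b=(300,300)).items(): print(n,np.round(P[v,u],4))
E
```

```text
disc [0.5383 0.35   0.1927]
disc2 [0.5283 0.3706 0.1915]
disc3 [0.5286 0.3299 0.188 ]
pull [0.4768 0.3461 0.1876]
mat [0.504  0.1417 0.004 ]
mattl [0.5305 0.1678 0.0077]
matbr [0.4773 0.1133 0.0013]
plate [ 0.5057  0.414  -0.0012]
platetr [0.6504 0.3137 0.0124]
traywall [0.4462 0.1041 0.017 ]
floor [ 0.4795  0.2356 -0.0032]
disc [0.5312 0.3296 0.188 ]
mat [0.5082 0.137  0.005 ]
b [ 0.3974  0.239  -0.0012]
```

View pics/crop1.png

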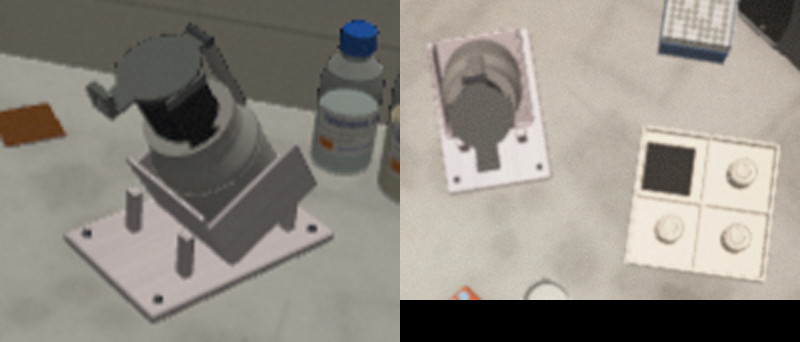

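The crop confirms it: the black mat lies in the tray's empty upper-left cell, and the jars are in the other three. The cover looks slightly ajar. Next I'll fit the cover's plane and the canister's yaw, then check IK for the plan.

```bash
cat >> h.py <<'E'
from scipy.spatial.transform import Rotation as R
def canframe(yaw):
    u=np.array([np.cos(yaw),np.sin(yaw),0]);Z=np.array([0,0,1.])
    x=np.cos(np.pi/6)*u+.5*Z; z=-.5*u+np.cos(np.pi/6)*Z
    return np.stack([x,np.cross(z,x),z],1)
E
python3 - <<'E'
from h import *
z=np.load("pics/top0.npz"); p=z["p"].astype(int); P=cloud("top",z["d"])
# disc + pull mask: dark grey pixels in window with z>.14
m=np.zeros(p.shape[:2],bool); m[190:245,250:300]=1
m&=(p.max(2)<100)&(P[...,2]>.14)
Q=P[m]; print(len(Q))
for _ in range(4):
    c=Q.mean(0); n=np.linalg.svd(Q-c)[2][2]; n*=np.sign(n[2]); r=(Q-c)@n; Q=Q[abs(r)<max(.003,1.5*r.std())]
print("plane c",c,"n",n,"tilt",np.degrees(np.arccos(n[2])),"dir",np.degrees(np.arctan2(-n[1],-n[0])),len(Q))
# footplate yaw: light pinkish plate, minAreaRect
hs=cv2.cvtColor(z["p"],cv2.COLOR_RGB2HSV)
w=z["p"].astype(int)[165:255,240:320]
# plate edge corners picked in crop (scale 2)
C=np.array([(430,30),(532,29),(550,178),(449,192)],float); C=(C-[400,0])/2+[235,155]
i=viewer.camera_info("top")
n2=cv2.undistortPoints(C.reshape(-1,1,2),i["intrinsics"],i["dist_coeffs"]).reshape(-1,2)
ray=np.c_[n2[:,0],-n2[:,1],-np.ones(4)]@i["rotation"].T
W=i["eye"]+ray*((.008-i["eye"][2])/ray[:,2])[:,None]; print(W.round(4))
for a,b in((3,0),(2,1)): print(np.degrees(np.arctan2(*(W[b]-W[a])[[1,0]])))
print(np.degrees(np.arctan2(*(W[0]-W[1])[[0,1]]*[-1,1])),np.degrees(np.arctan2(*(W[3]-W[2])[[0,1]]*[-1,1])))
# pull top
mm=np.zeros_like(m); mm[226:245,268:288]=1; mm&=(p.max(2)<110)&(P[...,2]>.14)
print("pull",P[mm].mean(0),P[mm].min(0),P[mm].max(0))
E
```

```text
129
plane c [0.55181226 0.35084042 0.19038124] n [ 0.01767962 -0.9412228   0.3373234 ] tilt 70.28611525107014 dir 91.07609857846252 74
[[0.6792 0.4298 0.008 ]
 [0.6784 0.3041 0.008 ]
 [0.4928 0.2833 0.008 ]
 [0.4773 0.4042 0.008 ]]
7.247022330190065
6.377349997286139
-0.3713631443485821 7.317285993754188
pull [0.49212803 0.34579764 0.17777597] [0.47519869 0.3336501  0.1684141 ] [0.50440691 0.36576044 0.19091455]
```

```bash
python3 - <<'E'
from h import *
z=np.load("pics/top0.npz"); P=cloud("top",z["d"]); p=z["p"]
print(p[210,275],p[238,277])
v,u=np.mgrid[:480,:640]
m=((u-275)**2+(v-212)**2<11**2)&(P[...,2]>.15)
Q=P[m]
for _ in range(4):
    c=Q.mean(0); n=np.linalg.svd(Q-c)[2][2]; n*=np.sign(n[2]); r=(Q-c)@n; Q=Q[abs(r)<max(.003,2*r.std())]
print("c",c,"n",n,"tilt",np.degrees(np.arccos(n[2])),"dir",np.degrees(np.arctan2(-n[1],-n[0])),len(Q))
for k in range(222,248,2): print(k,P[k,274:284:3].round(3)[:,[0,2]].tolist())
yaw=np.radians(7); F=canframe(yaw); hinge=np.array([.565,.354,.2035])
for th in (0,.1,.2):
    print(th,"pull",hinge+R.from_rotvec(F[:,1]*th).apply(F@[-.089,0,.010]),"disc",hinge+R.from_rotvec(F[:,1]*th).apply(F@[-.04,0,.0]))
E
```

```text
[106 100  94] [103 102  92]
c [0.53099925 0.35027456 0.18879703] n [-0.39233348 -0.06064073  0.91782196] tilt 23.390284455377497 dir 8.786349891580068 334
222 [[0.511, 0.182], [0.511, 0.185], [0.512, 0.179], [0.511, 0.181]]
224 [[0.508, 0.179], [0.508, 0.177], [0.508, 0.175], [0.508, 0.176]]
226 [[0.504, 0.176], [0.504, 0.176], [0.504, 0.178], [0.504, 0.175]]
228 [[0.5, 0.176], [0.5, 0.177], [0.5, 0.176], [0.5, 0.176]]
230 [[0.496, 0.175], [0.496, 0.174], [0.496, 0.173], [0.496, 0.173]]
232 [[0.492, 0.172], [0.492, 0.171], [0.491, 0.176], [0.492, 0.172]]
234 [[0.488, 0.171], [0.489, 0.168], [0.488, 0.174], [0.487, 0.179]]
236 [[0.481, 0.186], [0.481, 0.187], [0.481, 0.188], [0.48, 0.191]]
238 [[0.477, 0.187], [0.477, 0.188], [0.477, 0.187], [0.476, 0.191]]
240 [[0.474, 0.183], [0.503, 0.011], [0.502, 0.015], [0.503, 0.008]]
242 [[0.498, 0.011], [0.498, 0.009], [0.498, 0.014], [0.498, 0.012]]
244 [[0.494, 0.01], [0.493, 0.01], [0.494, 0.009], [0.493, 0.009]]
246 [[0.489, 0.009], [0.489, 0.009], [0.488, 0.011], [0.488, 0.013]]
0 pull [0.48353552 0.34399742 0.16766025] disc [0.53061719 0.34977832 0.1835    ]
0.1 pull [0.48039117 0.34361134 0.17603326] disc [0.52880718 0.34955608 0.18705825]
0.2 pull [0.4780922  0.34332906 0.1846807 ] disc [0.52735879 0.34937824 0.19078078]
```

The cover is about 0.115 rad ajar, the yaw is about 7°, and the pull centre is about (0.480, 0.345, 0.177). That agrees with the model to within 2–3 mm. Next come an IK check for turning the cap and the approach to the pull.

```bash
cat >> h.py <<'E'
YAW=np.radians(7); F=canframe(YAW); HINGE=np.array([.565,.3555,.2035])
SEAT=HINGE-F@[.04,0,.066]
def pull(th): return HINGE+R.from_rotvec(F[:,1]*th).apply(F@[-.089,0,.010])
def tool(z,y): 
    z=z/np.linalg.norm(z); y=y-z*(y@z); y/=np.linalg.norm(y); return np.stack([np.cross(y,z),y,z],1)
def captool(deg):  # finger line at deg (anticlockwise about can z) from can y
    a=np.radians(deg); return tool(-F[:,2],np.cos(a)*F[:,1]-np.sin(a)*F[:,0])
DOWN=np.array([0,0,-1.])
def st(tag=""):
    s=env.sense(); print(tag,"t%.1f"%s["t"],"w%.4f"%s["gripper_width"],"g%.1f"%s["grasp_force"],"F",s["wrist_force"].round(1) if hasattr(s["wrist_force"],"round") else np.round(s["wrist_force"],1),"M",np.round(s["moment"],2),"p",np.round(s["ee_pos"],3)); return s
E
python3 - <<'E'
from h import *
for f in(0,180):
  for d in range(-60,61,20):
    q=solver.inverse_kinematics(SEAT+F@[0,0,.025],captool(d+f)); q2=solver.inverse_kinematics(SEAT+F@[0,0,.10],captool(d+f))
    print(d+f,None if q is None else np.round(q,2),q2 is not None)
for s in(1,-1):
  print(s,[ (lambda q:None if q is None else np.round(q,2).tolist())(solver.inverse_kinematics(pull(t)+[0,0,-.01],tool(DOWN,s*F[:,1]))) for t in (.115,1.5,2.8)])
E
```

```text
-60 [-1.11  0.4   0.4   2.05  0.49  0.33 -0.56] True
-40 [-1.08  0.4   0.37  2.05  0.52  0.33 -0.24] True
-20 [-1.04  0.4   0.32  2.05  0.57  0.34  0.07] True
0 [-1.    0.39  0.26  2.04  0.63  0.36  0.37] True
20 [-0.94  0.39  0.2   2.04  0.69  0.37  0.66] True
40 [-0.88  0.39  0.13  2.04  0.74  0.39  0.97] True
60 [-0.83  0.39  0.06  2.03  0.79  0.41  1.28] True
120 [-0.65  0.4  -0.15  2.02  0.93  0.47  2.22] True
140 [-0.59  0.4  -0.23  2.02  0.97  0.49  2.54] True
160 [-1.43  0.49  0.83  2.07 -0.21  0.29 -2.36] True
180 [-1.4   0.48  0.78  2.07 -0.12  0.28 -2.09] True
200 [-1.35  0.46  0.72  2.07  0.01  0.28 -1.86] True
220 [-1.27  0.43  0.61  2.06  0.21  0.29 -1.7 ] True
240 [-1.18  0.41  0.49  2.06  0.39  0.31 -1.51] True
1 [[-0.69, 0.42, 0.02, 1.8, -0.01, 0.93, 1.02], [-0.68, 0.38, 0.05, 1.59, -0.02, 1.17, 1.07], [-0.61, 0.57, 0.06, 1.35, -0.03, 1.23, 1.15]]
-1 [[-1.15, 0.47, 0.62, 1.83, -0.33, 0.95, -1.84], [-1.11, 0.42, 0.64, 1.62, -0.27, 1.18, -1.86], [-0.97, 0.63, 0.65, 1.38, -0.38, 1.26, -1.74]]
```

```bash
python3 - <<'E'
from h import *
T=tool(DOWN,F[:,1])
env.movel([.203,.617,.28],rate=.2)
p=pull(.115)
env.reach(p+[0,0,.10],T); st("above")
pic,d=viewer.read_camera("side"); print([(np.round(r["at"],3),round(r["score"],2)) for r in tip_of("side","pull")][:2])
env.movel(p+[0,0,-.010],rate=.1); s=st("at")
cv2.imwrite("pics/a.png",viewer.read_camera("side")[0][130:250,260:420,::-1].repeat(4,0).repeat(4,1))
E
```

```text
above t2.9 w0.0919 g0.0 F [ 0.7  0.5 -0. ] M [0.07 0.04 0.  ] p [0.479 0.346 0.277]
[(array([0.48 , 0.344, 0.173]), 0.77)]
at t4.3 w0.0921 g0.0 F [ 0.  -0.5  0.6] M [0.01 0.05 0.02] p [0.48  0.345 0.168]
```

View pics/a.png

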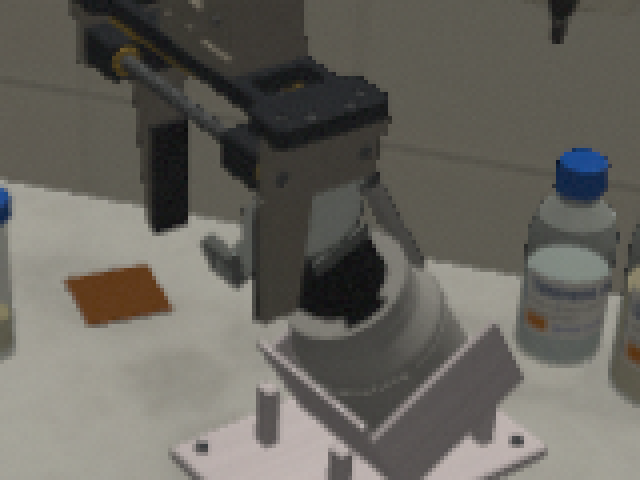

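The open fingers straddle the pull, which shows at (225,258) in the crop, i.e. about (316,194) in the full picture. I'll pinch it and swing the cover.

```bash
python3 - <<'E'
from h import *
effector.grasp(8); s=st("grip")
if .020<s["gripper_width"]<.028:
    for t in np.arange(.115,2.76,.293)[1:]:
        env.movel(pull(t)+[0,0,-.010],rate=.12); s=st("%.2f"%t)
        if np.linalg.norm(s["wrist_force"])>25 or s["gripper_width"]<.02: print("STOP"); break
E
```

```text
grip t5.3 w0.0242 g8.0 F [ 0.6 -5.2  0.9] M [-1.13 -0.14  0.04] p [0.48  0.342 0.167]
0.41 t5.7 w0.0240 g8.0 F [-0.6 -7.1  0.7] M [-1.42 -0.02 -0.02] p [0.476 0.342 0.193]
0.70 t6.1 w0.0238 g8.0 F [ 1.  -7.   0.7] M [-1.42 -0.12 -0.05] p [0.48  0.342 0.22 ]
0.99 t6.5 w0.0241 g8.0 F [ 0.4 -5.5  1.8] M [-1.34 -0.13  0.04] p [0.492 0.344 0.243]
1.29 t6.8 w0.0241 g8.0 F [ 0.7 -6.8  2. ] M [-1.25 -0.16  0.17] p [0.509 0.346 0.263]
1.58 t7.2 w0.0239 g8.0 F [ 0.6 -7.   3.2] M [-1.39 -0.17  0.15] p [0.531 0.35  0.276]
1.87 t7.5 w0.0241 g8.0 F [ 1.1 -6.1  3.5] M [-1.31 -0.25  0.1 ] p [0.556 0.353 0.283]
2.17 t7.9 w0.0242 g8.0 F [ 1.6 -5.7  3.1] M [-1.12 -0.51  0.14] p [0.582 0.357 0.282]
2.46 t8.3 w0.0240 g8.0 F [ 3.8 -4.2  3.2] M [-0.75 -0.78  0.08] p [0.606 0.361 0.274]
2.75 t8.7 w0.0241 g8.0 F [ 4.2 -1.8  2.6] M [-0.27 -1.1   0.06] p [0.627 0.364 0.258]
```

```bash
python3 - <<'E'
from h import *
env.movel(pull(2.93)+[0,0,-.010],rate=.12); st("2.93")
effector.release(); st("rel")
p=env.sense()["ee_pos"]; env.movel(p+np.array([0,0,.07]),rate=.2)
env.reach(SEAT+F@[-.06,0,.20],captool(-45)); st()
ims=[]
for c in("side","top"):
    pic,d=viewer.read_camera(c); np.savez(f"pics/{c}1.npz",p=pic,d=d)
    for n in("cap_center","cap","seat","collar","cover_hinge","pull"): print(c,n,[(np.round(r["at"],3).tolist(),round(r["score"],2)) for r in tip_of(c,n)][:2])
    y,x=(140,290) if c=="side" else (145,225)
    ims.append(cv2.resize(pic[y:y+120,x:x+120,::-1],(400,400),interpolation=cv2.INTER_CUBIC))
cv2.imwrite("pics/b.png",np.hstack(ims)); print(SEAT, SEAT+F@[0,0,.03],SEAT+F@[0,0,.06],HINGE,pull(2.93))
E
```

```text
2.93 t8.9 w0.0240 g8.0 F [ 4.1 -0.8  1.9] M [-0.11 -1.12  0.02] p [0.638 0.365 0.245]
rel t10.0 w0.0920 g0.0 F [-1.1  0.4 -0. ] M [ 0.   -0.03  0.01] p [0.637 0.364 0.246]
 t12.0 w0.0919 g0.0 F [ 0.1 -0.5 -0.2] M [-0.1   0.5   0.01] p [0.413 0.337 0.27 ]
side cap_center [([0.547, 0.351, 0.153], 0.98), ([0.559, 0.349, 0.134], 0.54)]
side cap [([0.564, 0.353, 0.125], 0.92)]
side seat [([0.564, 0.356, 0.129], 0.77), ([0.42, 0.557, 0.056], 0.72)]
side collar [([0.556, 0.35, 0.134], 0.83), ([0.565, 0.354, 0.204], 0.38)]
side cover_hinge [([0.565, 0.355, 0.201], 0.55), ([0.565, 0.354, 0.123], 0.28)]
side pull [([0.641, 0.365, 0.253], 0.56), ([0.564, 0.354, 0.125], 0.3)]
top cap_center [([0.552, 0.353, 0.147], 0.86)]
top cap [([0.566, 0.358, 0.121], 0.78), ([0.559, 0.358, 0.13], 0.19)]
top seat [([0.565, 0.354, 0.125], 0.68)]
top collar [([0.56, 0.357, 0.133], 0.87), ([0.496, 0.058, 0.02], 0.21)]
top cover_hinge [([0.563, 0.355, 0.202], 0.83)]
top pull [([0.638, 0.365, 0.253], 0.87)]
[0.56337122 0.35530001 0.12634232] [0.54848302 0.35347197 0.15232309] [0.53359483 0.35164393 0.17830385] [0.565  0.3555 0.2035] [0.63717677 0.36436219 0.25577787]
```

View pics/b.png

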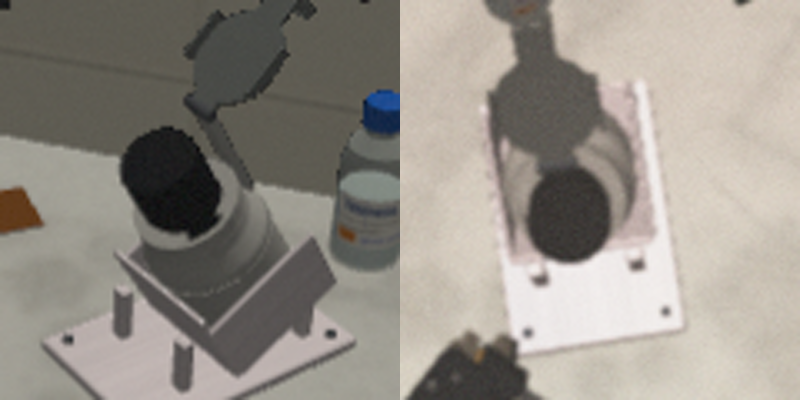

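The cover is fully back, and the cap shows as a dark disc at top pixel (275,209). The network points agree with my model to within about 2 mm. I'll grasp the cap and make the first 90° turn.

```bash
cat >> h.py <<'E'
def turn(P,a,b,step=10,lim=.35,m0=None):
    """rotate from a to b deg at TCP P; stop on torque about the canister axis"""
    s=env.sense(); m0=np.array(s["moment"])@F[:,2] if m0 is None else m0
    d=a
    while d!=b:
        d=d+np.clip(b-d,-step,step); env.reach(P,captool(d)); s=env.sense()
        m=np.array(s["moment"])@F[:,2]-m0
        print(d,"m%.2f"%m,"w%.4f"%s["gripper_width"],np.round(F.T@s["wrist_force"],1),"t%.1f"%s["t"],"err",np.round((F.T@(np.array(s["ee_pos"])-P))*1e3,1))
        if abs(m)>lim: print("STOP at",d); break
    return d
E
python3 - <<'E'
from h import *
z=np.load("pics/top1.npz"); P=cloud("top",z["d"]); v,u=np.mgrid[:480,:640]
m=((u-275)**2+(v-209)**2<18**2)&(z["p"].max(2)<65)
loc=(P-SEAT)@F; m&=abs(loc[...,2]-.06)<.008
Q=loc[m]; print("cap top local centre mm",len(Q),((Q.min(0)+Q.max(0))*500).round(1),(Q.mean(0)*1e3).round(1),(np.ptp(Q,0)*1e3).round(1))
off=(Q[:,:2].min(0)+Q[:,:2].max(0))/2
off=np.clip(off,-.003,.003)
G=SEAT+F@[off[0],off[1],.025]; np.save("G.npy",G)
env.movel(G+F[:,2]*.09,captool(-45),rate=.2); env.movel(G,rate=.12); st("at")
effector.grasp(25); s=st("grip"); G=G.copy()
if abs(s["gripper_width"]-.052)<.004: print(turn(G,-45,45))
E
```

```text
cap top local centre mm 399 [ 6.1 -0.7 59.7] [ 1.1 -0.9 57.7] [60.1 46.7 15. ]
at t14.3 w0.0918 g0.0 F [-0.3 -0.3 -0.2] M [-0.08  0.52 -0.  ] p [0.554 0.354 0.15 ]
grip t15.0 w0.0513 g25.0 F [-2.2 -2.4  1.7] M [-0.51  0.77 -0.11] p [0.553 0.353 0.149]
-35 m-0.01 w0.0512 [-0.7 -1.   1.7] t15.2 err [ 0.1 -0.2 -0. ]
-25 m-0.12 w0.0513 [ 0.4 -0.8  0.8] t15.5 err [-0.2  0.  -0.1]
-15 m-0.11 w0.0510 [-1.8 -0.   0.3] t15.8 err [-0.3  0.3 -0.1]
-5 m-0.13 w0.0508 [-0.6 -0.   1.1] t16.1 err [-0.3  0.2 -0.1]
5 m-0.06 w0.0515 [-0.5  0.4  0.7] t16.3 err [-0.2  0.  -0.1]
15 m-0.08 w0.0511 [-0.1 -1.1 -0.3] t16.6 err [-0.1 -0.1 -0.1]
25 m-0.12 w0.0505 [-1.2  0.2 -0.4] t16.9 err [-0.1 -0.1 -0.1]
35 m-0.14 w0.0511 [-0.9  0.2 -1. ] t17.1 err [-0.1 -0.  -0.1]
45 m-0.18 w0.0510 [-0.3  1.  -1.4] t17.4 err [-0.   0.4  0. ]
45
```

```bash
python3 - <<'E'
from h import *
G=np.load("G.npy")-F[:,0]*.0015; np.save("G.npy",G)
effector.release()
for d in(0,-45): env.reach(G,captool(d))
effector.grasp(25); s=st("grip")
print(turn(G,-45,48,step=5,lim=.3))
E
```

```text
grip t20.3 w0.0511 g25.0 F [-1.7 -0.8  1.4] M [-0.31  0.77 -0.15] p [0.552 0.353 0.149]
-40 m0.07 w0.0513 [-0.8 -0.2  0.4] t20.5 err [-0.2  0.  -0. ]
-35 m0.03 w0.0512 [-1.4 -0.6  1.4] t20.8 err [-0.4 -0.  -0. ]
-30 m-0.52 w0.0514 [-3.9  0.3  4.2] t21.0 err [-0.5  0.2  0. ]
STOP at -30
-30
```

The stop came after about 103° of turning, which is within 90–135°. I'll ease back 7° and lift along the axis while watching the force.

```bash
python3 - <<'E'
from h import *
G=np.load("G.npy")
env.reach(G,captool(-37)); s0=st("eased"); f0=np.array(s0["wrist_force"])
for h in (.004,.008,.012,.016,.022,.03):
    env.movel(G+F[:,2]*h,rate=.06); s=env.sense(); f=F.T@(np.array(s["wrist_force"])-f0); print(h,f.round(1),"w%.4f"%s["gripper_width"],round(s["t"],1))
    if np.linalg.norm(f)>12: print("BIND"); break
else:
    env.movel(G+F[:,2]*.10,rate=.15); st("up")
pic,d=viewer.read_camera("side"); cv2.imwrite("pics/c.png",cv2.resize(pic[110:250,270:430,::-1],(640,560),interpolation=cv2.INTER_CUBIC))
E
```

```text
eased t21.3 w0.0511 g25.0 F [-0.6 -1.2 -0.1] M [-0.18  0.72 -0.08] p [0.553 0.353 0.149]
0.004 [-0.3  0.6 -1.2] w0.0510 21.5
0.008 [ 0.6  0.8 -0.4] w0.0510 21.8
0.012 [-0.3  1.8 -1.9] w0.0508 22.0
0.016 [ 0.2  0.9 -1.4] w0.0511 22.3
0.022 [ 0.3  1.4 -1.7] w0.0512 22.5
0.03 [ 0.8  2.  -2.1] w0.0508 22.8
up t23.4 w0.0510 g25.0 F [-0.6 -0.1 -1.9] M [-0.09  0.59  0.04] p [0.503 0.347 0.235]
```

View pics/c.png

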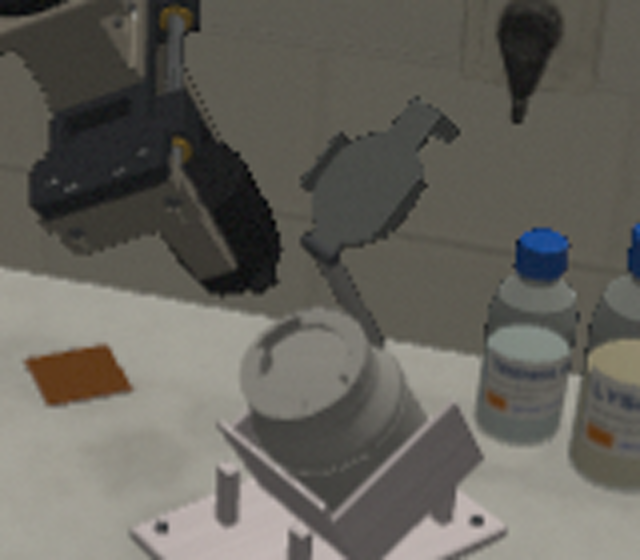

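The cap is held and the canister's mouth is empty. The side view shows the mouth at crop (310,365), with the cover still folded back. Before placing, I'll check clearance round the cell for both diagonal finger directions.

```bash
python3 - <<'E'
from h import *
C=np.array([.506,.141])
pts=np.vstack([cloud(c,np.load(f"pics/{c}0.npz")["d"]).reshape(-1,3) for c in("top","side")]); pts=pts[np.isfinite(pts[:,0])&(pts[:,2]>.09)&(pts[:,0]>.2)]
for deg in(-50,40):
    a=np.radians(deg); e=np.array([np.cos(a),np.sin(a)]); L=pts[:,:2]-C; r=np.abs(L@e); t=np.abs(L@[-e[1],e[0]])
    gap=np.hypot(np.maximum(r-.095,0),np.maximum(t-.038,0)); k=gap.argsort()[:5]; print(deg,gap[k[0]].round(3),pts[k[0]].round(3))
    for f in(0,180):
        b=np.radians(deg+f); T=tool(DOWN,np.array([np.cos(b),np.sin(b),0]))
        q=solver.inverse_kinematics([*C,.034],T); print(deg+f,None if q is None else np.round(q,2))
print(np.round(env.sense()["joint_positions"],2))
E
```

```text
-50 0.086 [0.658 0.034 0.332]
-50 [-0.47  0.53  0.16  2.03 -0.15  0.59 -1.08]
130 [-0.11  0.55 -0.27  2.01  0.25  0.61  1.72]
40 0.08 [0.572 0.309 0.095]
40 [-0.38  0.52  0.06  2.03 -0.05  0.59  0.41]
220 [ 0.29  0.7  -0.8   1.99  0.72  0.77  2.89]
[-0.88  0.2   0.05  2.05  0.63  0.57 -0.27]
```

```bash
python3 - <<'E'
from h import *
a=np.radians(40); T=tool(DOWN,np.array([np.cos(a),np.sin(a),0])); C=np.array([.506,.141])
env.movel(np.array(env.sense()["ee_pos"])+[0,0,.05],rate=.2)
env.reach([*C,.20],T); st("over")
env.movel([*C,.075],rate=.15); s0=st("hover"); f0=np.array(s0["wrist_force"])
pic,d=viewer.read_camera("side"); cv2.imwrite("pics/d.png",cv2.resize(pic[210:390,290:450,::-1],(480,540),interpolation=cv2.INTER_CUBIC))
for n in("cap","cell"): print(n,[(np.round(r["at"],3).tolist(),round(r["score"],2)) for r in tip_of("side",n)][:3])
E
```

```text
over t24.8 w0.0512 g25.0 F [ 0.1  0.6 -1.5] M [-0.02  0.03 -0.  ] p [0.505 0.142 0.199]
hover t25.7 w0.0514 g25.0 F [-0.1  1.  -0.7] M [-0.01 -0.04  0.01] p [0.507 0.142 0.076]
cap [([0.506, 0.142, 0.047], 0.7), ([0.506, 0.137, 0.006], 0.28)]
cell [([0.517, 0.58, -0.001], 0.69), ([0.423, -0.06, 0.001], 0.58), ([0.301, 0.19, 0.004], 0.56)]
```

View pics/d.png

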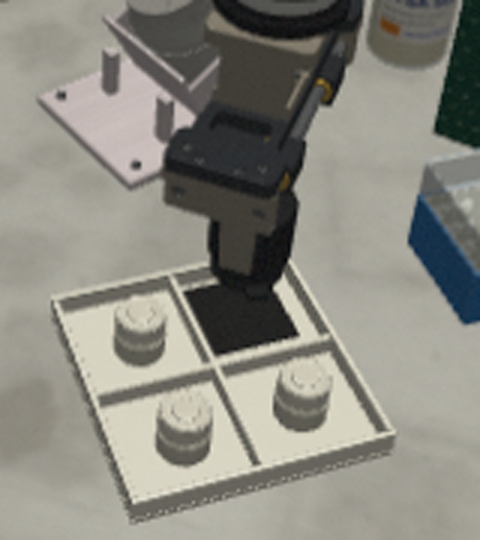

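The cap hangs upright over the mat, which shows at crop (240,315). I'll lower it until it touches.

```bash
python3 - <<'E'
from h import *
C=np.array([.506,.141]); s0=env.sense(); f0=np.mean([np.array((env.pause(.02),env.sense())[1]["wrist_force"]) for _ in range(5)],0)
env.movel([*C,.041],rate=.1)
z=.041
while z>.029:
    z-=.001; env.movel([*C,z],rate=.03); s=env.sense(); fz=s["wrist_force"][2]-f0[2]
    if fz>3.5: break
print("z",z,"fz",fz); st()
effector.release(); env.pause(.2); env.movel([*C,.16],rate=.15); env.movel([.40,.141,.25],rate=.2); st("clear")
ims=[]
for c,(y,x,w,h) in(("side",(140,290,150,250)),("top",(150,225,220,160))):
    pic,d=viewer.read_camera(c); np.savez(f"pics/{c}2.npz",p=pic,d=d)
    for n in("cap","cap_center","beaker_c","tube_c","pull"): print(c,n,[(np.round(r["at"],3).tolist(),round(r["score"],2)) for r in tip_of(c,n)][:2])
    ims.append(cv2.resize(pic[y:y+h,x:x+w,::-1],(int(w*500/h) if c=="side" else 480,500 if c=="side" else 349)))
ims[1]=cv2.copyMakeBorder(ims[1],0,500-349,0,0,0); cv2.imwrite("pics/e.png",np.hstack(ims))
E
```

```text
z 0.033999999999999996 fz 3.872132377451813
 t28.2 w0.0511 g25.0 F [-1.3  0.8  2.7] M [-0.16  0.25 -0.01] p [0.506 0.141 0.034]
clear t31.0 w0.0920 g0.0 F [-0.3  0.4 -1. ] M [-0.05 -0.01  0.03] p [0.4   0.141 0.249]
side cap [([0.507, 0.142, 0.009], 0.8)]
side cap_center [([0.504, 0.14, 0.042], 0.74), ([0.565, 0.353, 0.202], 0.27)]
side beaker_c [([0.342, 0.291, 0.036], 0.73)]
side tube_c [([0.421, 0.559, 0.054], 0.98)]
side pull [([0.636, 0.366, 0.25], 0.58), ([0.557, 0.35, 0.135], 0.58)]
top cap []
top cap_center [([0.565, 0.352, 0.126], 0.27)]
top beaker_c [([0.347, 0.289, 0.037], 0.64), ([0.566, 0.354, 0.128], 0.22)]
top tube_c []
top pull [([0.64, 0.363, 0.249], 0.73)]
```

View pics/e.png

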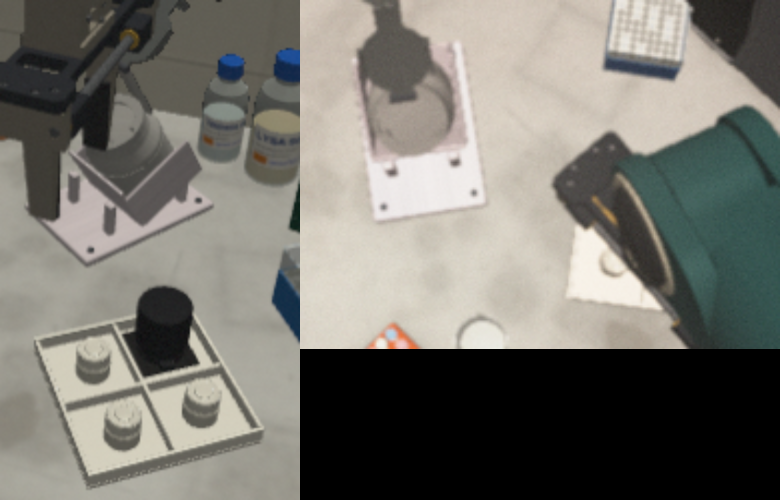

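The cap stands upright on the mat, at side crop (163,325). The cover is open, the jars, beaker and tube haven't moved, and the robot is clear.

```bash
python3 -c "
from h import *
print(workorder.finish_job())"
```

```text
the job is handed in; nothing more can be done
None
```

The job is handed in at about 31 s on the robot's clock: cover folded right back, cap unscrewed and standing upright on the black mat in the tray, and the jars, beaker and tube left where they were; no verdict was returned.

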